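# Lock the bread board onto the counter stud

### The arm

A 6-joint arm with a two-finger parallel gripper is mounted at the origin on the work surface. World frame = base frame: x ahead of the robot, y to its left, z up, the work surface at z = 0. Lengths are in m, angles in rad, forces in N, time in s.
With the tool pointing down it reaches from about 0.25 to 0.775 m from the base axis. Payload 4 kg.
Tool frame: the origin (TCP) lies midway between the tips of the shut fingers; the grasp point (between the pads) lies 19 mm behind it (robot.tcp_to_grasp is the z of the grasp point in the tool frame, in m); z points along the fingers, y is the line along which they close (so a half turn about z gives the same grasp; the last joint's range is limited). The gripper opens to 94 mm and grips with 3 to 60 N. Pads are 16 mm wide; open, the fingers measure 119 mm over their backs; the gripper's body (75 mm by 177 mm) begins 78 mm behind the grasp point.
Start: joints at [-1.226, 0.087, 1.371, -0, 1.684, -0.103], TCP at [0.238, -0.496, 0.206] pointing down, gripper open.
Joint ranges: [-3.1, 3.1], [-0.76, 2.03], [0.27, 2.55], [-1.08, 4.22], [0.17, 2.65], [-2.57, 2.57]. Speed limits (rad/s): [2.79, 2.79, 3.14, 3.14, 3.14, 3.14].

### API

Orientations are given as [roll, pitch, yaw] about the fixed x, y, z axes, in that order (R = Rz(yaw) Ry(pitch) Rx(roll)).
In Python, from bench import robot gives the robot as it stands. The module is installed in compiled form; this text tells all that it offers.
- The arm moves only by the tool move_arm, never from a script. Its argument "motion" is one flat list of numbers, 7 for each row, row after row: the turn, a rotation vector about the tool's x, y, z in units of 45 degrees (1.0 is 45 degrees), then the shift along the tool's x, y, z in units of 100 mm (1.0 is 100 mm), then the opening, from 0 (shut) to 1 (fully open). A call has 1 to 12 rows; each row shifts and turns the commanded pose from where the row before left it, along the tool's axes as they then stand; what a row does not reach is not made up. A row lasts 1/12 s, in which the tool goes at most 41.7 mm and 7.16 degrees, less where a joint would pass 70% of its speed; a pose out of reach is approached as far as the arm can. A call with a number of a shift or a turn outside -1 to 1 is refused whole. A call with a gripper value outside its range is refused whole. The fingers move at their own pace and stop on an object; the grip force is fixed at half the most. Time passes only in rows, so rows that do not move let the fingers close. It gives the time, the measured TCP pose, the force, the opening and the grip force at its end, in the units of the state.
- robot.get_obs(): the state, without advancing time (a new reading comes with each control period).
- robot.snapshot(name): name is "scene" or "top"; returns the picture (480x640x3 uint8, red, green, blue); there is no depth.
- robot.get_calibration(name): a dict with "fx", "fy", "cx", "cy" (pixels), "R" (3x3) and "t" (3): a world point X has camera coordinates R X + t. Camera axes: x right, y down, z forward; pixel columns grow to the right and rows downward; lengths in m; the calibration is good to about 2 mm. A picture is of the moment at which its call begins. get_calibration takes no time and is no camera call.
- robot.close_job(): hands the job in; it is judged then, once.
The state is a dict: "time": time; "joint_positions": joint angles; "qvel": joint speeds; "joint_torque": joint torques, N m; "tool_pos": TCP position; "ee_rot": TCP orientation; "wrist_force": force on the tool from outside, world axes, zero at the start; "wrist_torque": the same for the moment, N m; "width": finger opening in m; "finger_force": force on a finger pad.
Only numpy, scipy, OpenCV 4.12 (cv2) and the standard library are available. Lean on these libraries where they do the work, as an engineer would, in place of code of your own. Each camera call takes 0.05 s, during which the arm holds its last target. There are 200 camera calls.

### The job

Fix the bread board that has the long oblong eye onto the steel T-headed stud of the bakery counter: tip its eye end down so that the eye slips past the stud's wide head, then level the board and leave it lying flat on the counter, with the stud standing in the eye so that it cannot be lifted straight off. Leave the other board (small, roughly round hole) where it lies.

Things in the scene. Friction and masses are not known exactly. Their poses are not given: they have to be found in the camera images.
- board: Board to fix: pale wood, 226x90x10 mm, 0.24 kg, loose. Origin: centre of its oblong eye, underside; x from nose to tail, z up. In x (mm): nose rim -56 to -40, eye -40 to 40 (44 wide in y, corners cut 10), plain to 170. Grip: upright batten at x = 80, 16 thick in x, 64 wide in y, z 10 to 60; centre of mass within 15 of it.
- stud: Fixed upright steel stud. Origin: on its axis at the counter top, z up. Neck 14 mm round; head a crossbar 92 long in x, 16 wide in y, z 36 to 44 mm: longer than the eye. With the board along x, tilted about 30 degrees, the low rim goes under one end of the head; with that rim close to the neck the other rim clears the other end. Either end will do.
- spare: The other board, not to be used: same wood, outline, batten and axes, but its hole is only 34 mm across with cut corners, so it looks roughly round. Origin: centre of that hole, underside. Loose.
There are look-alikes about, which are no part of the job. What is shaped like the board but black or red is not meant. There is more than one size of the stud; the one meant has the size given above.

How it is judged:
By the outcome, as a careful person would: the job done as asked, in the order asked, and still so for the second after the job is handed in, with the robot touching nothing.
It also fails if it takes over 48 s, if anything falls off the work surface, if the arm or the gripper's body presses on something with over 40 N, if the wrist force passes 120 N, or if a joint passes its speed limit or range.

## Working session

There is one attempt and no reset: what is moved stays moved. The work goes in short steps, Python scripts to look and compute and a tool call to move; the robot and the scene stay as the last step left them, time stands still between calls to the robot, and variables do not carry over. Pictures are saved under pics/ and viewed, at most 10 in all, crops included, and the job is handed in when it is done.

Besides the shell and the picture viewer there is one more tool, called after "Emit:" as name(argument=value, ...) on one line, values as JSON. move_arm: Moves the arm, as the interface text tells. Shifts and turns lie within -1 to 1; 1 stands for 100 mm of shift or 45 degrees of turn. Its arguments: {"type":"object","properties":{"motion":{"type":"array","items":{"type":"number"}}},"required":["motion"]}

```bash
mkdir -p pics; python3 - <<'E'
from bench import robot
import cv2,numpy as np
for n in("scene","top"):
    cv2.imwrite(f"pics/{n}0.png",robot.snapshot(n)[:,:,::-1])
    c=robot.get_calibration(n);print(n,c["fx"],c["fy"],c["cx"],c["cy"],np.round(c["R"],3).tolist(),np.round(c["t"],3).tolist())
print(robot.get_obs())
E
```

```text
scene 512.1835355276551 512.1835355276551 324.8732520437017 244.81923033399846 [[-0.369, 0.929, 0.005], [0.485, 0.197, -0.852], [-0.793, -0.312, -0.524]] [0.166, -0.2, 1.453]
top 476.95958204769585 476.95958204769585 314.0714318189677 240.50928193605466 [[0.02, -1.0, -0.006], [-0.984, -0.019, -0.174], [0.174, 0.01, -0.985]] [0.004, 0.462, 0.893]
{'time': 0.1, 'joint_positions': array([-1.22608319e+00,  8.79136258e-02,  1.37208036e+00,  1.74873273e-05,
        1.68359609e+00, -1.03106580e-01]), 'qvel': array([-0.00161847, -0.00035904, -0.00316119,  0.00032186,  0.00148167,
        0.00103772]), 'joint_torque': array([ 2.44826006e-03, -3.41252875e+01, -3.03301656e+01,  7.20739178e-02,
        3.04324622e-02, -8.98909389e-05]), 'tool_pos': array([ 0.23798416, -0.49530869,  0.20441499]), 'ee_rot': array([-3.13960763e+00, -2.22870098e-04,  4.47821450e-01]), 'wrist_force': array([-1.12732565, -0.07469426, -0.30318312]), 'wrist_torque': array([ 0.02634546, -0.00318866,  0.00749322]), 'finger_force': 0.0, 'width': 0.09393911479821976}
```

View pics/top0.png

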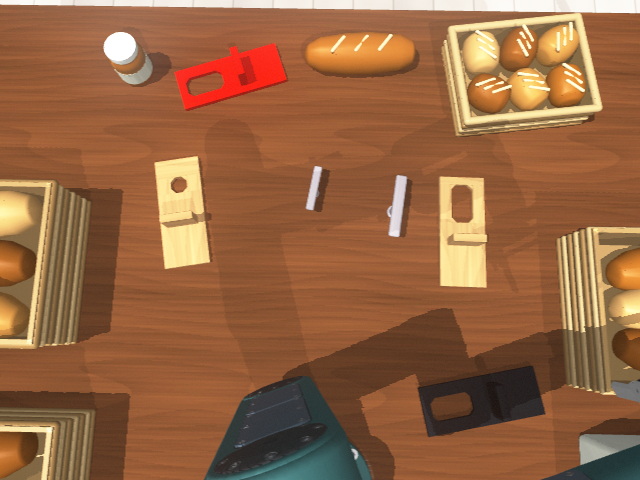

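View pics/scene0.png

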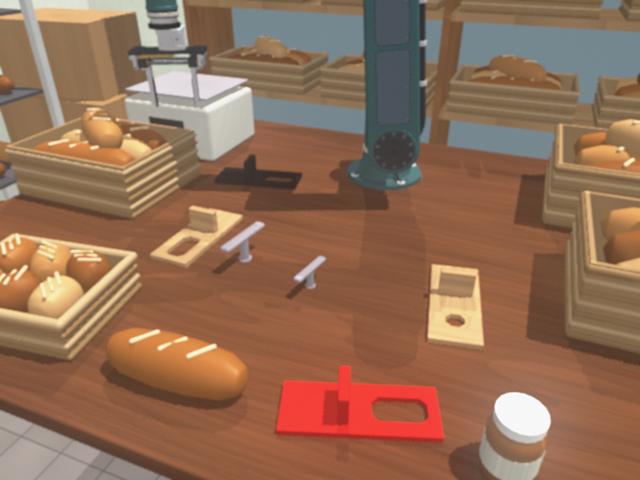

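The top view shows the oblong-eye board at about (462,232), with its nose at the far side and its batten at (467,238). The spare is at (182,212). There are two studs, the larger with its head at (398,206) and the smaller at (315,188). I'll measure these next.

```bash
cat > h.py <<'E'
import numpy as np,cv2
from bench import robot
def ray(n,uv,z):
    c=robot.get_calibration(n);R=np.array(c["R"]);t=np.array(c["t"])
    uv=np.atleast_2d(uv).astype(float)
    d=np.c_[(uv[:,0]-c["cx"])/c["fx"],(uv[:,1]-c["cy"])/c["fy"],np.ones(len(uv))]@R
    o=-R.T@t
    return o+d*((z-o[2])/d[:,2])[:,None]
def proj(n,X):
    c=robot.get_calibration(n);p=np.atleast_2d(X)@np.array(c["R"]).T+c["t"]
    return np.c_[p[:,0]/p[:,2]*c["fx"]+c["cx"],p[:,1]/p[:,2]*c["fy"]+c["cy"]]
E
python3 - <<'E'
from h import *
im=cv2.imread("pics/top0.png").astype(int)
hsv=cv2.cvtColor(im.astype(np.uint8),cv2.COLOR_BGR2HSV)
def biggest(mask,box):
    x0,y0,x1,y1=box;m=np.zeros(mask.shape,np.uint8);m[y0:y1,x0:x1]=mask[y0:y1,x0:x1]*255
    cs,h=cv2.findContours(m,cv2.RETR_CCOMP,cv2.CHAIN_APPROX_NONE)
    i=max(range(len(cs)),key=lambda i:cv2.contourArea(cs[i]));return cs,h,i
def rect(n,c,z):
    P=ray(n,c[:,0,:],z)[:,:2];(ctr,s,a)=cv2.minAreaRect((P*1000).astype(np.float32));return np.round(ctr,1),np.round(s,1),round(a,2)
gray=hsv[:,:,1]<60
for nm,b in(("big",(375,160,425,250)),("small",(295,155,335,220))):
    cs,h,i=biggest(gray,b);print(nm,rect("top",cs[i],.044),cv2.boundingRect(cs[i]))
wood=(im[:,:,2]>165)&(im[:,:,1]>130)
for nm,b in(("board",(425,165,500,300)),("spare",(145,145,220,280))):
    cs,h,i=biggest(wood,b);print(nm,rect("top",cs[i],.010),cv2.boundingRect(cs[i]))
    for j in range(len(cs)):
        if h[0][j][3]==i and cv2.contourArea(cs[j])>60: print(" hole",rect("top",cs[j],.010),cv2.boundingRect(cs[j]))
big=cv2.resize(im[160:295,370:500].astype(np.uint8),None,fx=4.4,fy=4.4,interpolation=cv2.INTER_CUBIC);cv2.imwrite("pics/c.png",big)
E
```

```text
big (array([ 535. , -146.3]), array([ 30.6, 125.7]), 82.11) (387, 175, 20, 62)
small (array([567.5,  14.6]), array([19.9, 91.1]), 80.32) (306, 166, 16, 44)
board (array([ 493.1, -286.7]), array([ 94.8, 226.9]), 88.83) (439, 176, 48, 112)
 hole (array([ 550. , -286.8]), array([43.1, 82.7]), 88.3) (451, 184, 22, 40)
spare (array([523.2, 287.3]), array([227.3,  93.1]), 9.75) (154, 156, 56, 113)
 hole (array([505.9, 289.1]), array([26.5, 76.3]), 9.43) (161, 211, 38, 17)
 hole (array([579.1, 296.2]), array([33.7, 35.1]), 48.49) (170, 176, 18, 18)
```

View pics/c.png

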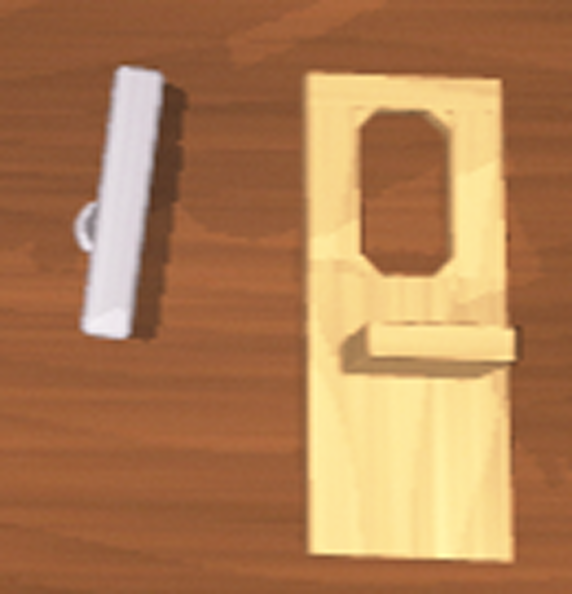

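Assuming a head height of 44 mm, the small stud's head comes out 91 mm long, which matches the 92 given. The larger one is about 125 mm, so the left stud at (315,188) is the one meant. The crop shows the board corners clearly. Next I'll refine the yaw angles and check the stud in the other camera.

```bash
python3 - <<'E'
from h import *
c=np.array([[307,72],[501,78],[513,560],[308,553]])/4.4+[370,160]
P=ray("top",c,.010)*1000;print("board corners",P.round(1)[:,:2].tolist())
for a,b in((3,0),(2,1)):
    d=P[a]-P[b];print("yaw nose->tail",np.degrees(np.arctan2(d[1],d[0])))
def seg(n,box):
    im=cv2.imread(f"pics/{n}0.png");h=cv2.cvtColor(im,cv2.COLOR_BGR2HSV);x0,y0,x1,y1=box
    m=np.zeros(h.shape[:2],np.uint8);m[y0:y1,x0:x1]=((h[y0:y1,x0:x1,1]<60)&(h[y0:y1,x0:x1,2]>110))*255
    cs,_=cv2.findContours(m,cv2.RETR_EXTERNAL,cv2.CHAIN_APPROX_NONE);return m,max(cs,key=cv2.contourArea)
# fit stud pose: silhouettes of head box vs. mask in both cameras
from scipy.optimize import minimize
def sil(n,x,y,yaw,L=.092,z0=.036,z1=.044,w=.016,neck=True):
    m=np.zeros((480*4,640*4),np.uint8)
    V=np.array([[sx*L/2,sy*w/2,z] for sx in(-1,1) for sy in(-1,1) for z in(z0,z1)])
    t=np.linspace(0,6.28,16);N=np.array([[.007*np.cos(a),.007*np.sin(a),z] for a in t for z in(0,z0)])
    R=np.array([[np.cos(yaw),-np.sin(yaw),0],[np.sin(yaw),np.cos(yaw),0],[0,0,1]])
    for Q in(V,N):
        p=proj(n,Q@R.T+[x,y,0]);cv2.fillConvexPoly(m,cv2.convexHull(((p+.5)*4).round().astype(np.int32)),255)
    return cv2.resize(m,(640,480),interpolation=cv2.INTER_AREA)/255.
boxes={"top":(295,155,335,220),"scene":(285,245,335,300)}
M={n:seg(n,b)[0]/255. for n,b in boxes.items()}
for ns in(["top"],["scene"],["top","scene"]):
    f=lambda v:sum(np.abs(sil(n,v[0]/1e3,v[1]/1e3,np.radians(v[2]))-M[n]).sum() for n in ns)
    r=min((minimize(f,[567+a,14,b],method="Nelder-Mead",options=dict(initial_simplex=[[567+a,14,b],[577+a,14,b],[567+a,24,b],[567+a,14,b+6]])) for a in(-6,6) for b in(-7,-12)),key=lambda r:r.fun)
    print(ns,r.x.round(2),r.fun,[M[n].sum() for n in ns])
E
```

```text
board corners [[606.4, -243.8], [605.1, -334.6], [379.1, -330.6], [380.5, -238.4]]
yaw nose->tail 178.6445126979926
yaw nose->tail 178.97834283088753
['top'] [568.6   16.48 -10.19] 41.556862745098044 [np.float64(375.0)]
['scene'] [568.23  15.73  -9.07] 59.21176470588236 [np.float64(427.0)]Traceback (most recent call last):
  File "<stdin>", line 24, in <module>
  File "<stdin>", line 24, in <genexpr>
    res = _minimize_neldermead(fun, x0, args, callback, bounds=bounds,
                               **options)
    fxe = func(xe)
    fx = function(np.copy(x), *(wrapper_args + args))
  File "<stdin>", line 23, in <lambda>
  File "<stdin>", line 23, in <genexpr>
  File "<stdin>", line 18, in sil
  File "h.py", line 10, in proj
    c=robot.get_calibration(n);p=np.atleast_2d(X)@np.array(c["R"]).T+c["t"]
ValueError: time passes only in moves, steps and waits
```

```bash
cat >> h.py <<'E'
from scipy.spatial.transform import Rotation as Ro
def pose(xyz_mm,yaw,tilt=0):
    # tool down, tool y along nose direction at heading yaw(deg); tilt>0 = nose down
    return Ro.from_euler("z",yaw,True)*Ro.from_euler("y",tilt,True)*Ro.from_euler("ZX",[90,180],True),np.array(xyz_mm,float)
def current():
    o=robot.get_obs();return Ro.from_euler("xyz",o["ee_rot"]),o["tool_pos"]*1000
def rows(start,goals,g):
    """goals: list of (pose,nrows); each row's shift is in the axes before its turn"""
    R,p=start
    for (Rg,pg),n in goals:
        for k in range(n):
            f=1/(n-k)
            w=(R.inv()*Rg).as_rotvec()*f;s=R.inv().apply(pg-p)*f
            a=np.round(w/np.radians(45),3);b=np.round(s/100,3)
            print(",".join(f"{v:g}" for v in [*a,*b,g])+",")
            p=p+R.apply(b*100);R=R*Ro.from_rotvec(a*np.radians(45))
        print("-- turn max",abs(a).max(),"shift",np.linalg.norm(b))
E
python3 - <<'E'
from h import *
print(current()[1], pose([0,0,0],0)[0].as_matrix().round(2).tolist())
start=(Ro.from_euler("xyz",[np.pi,0,.4478]),np.array([238,-496,206.]))
rows(start,[(pose([469.9,-285.8,130],-1.2),12)],1)
E
```

```text
[ 237.98415552 -495.30868528  204.41498624] [[0.0, 1.0, 0.0], [1.0, -0.0, -0.0], [0.0, 0.0, -1.0]]
-0,0,-0.117,0.25,-0.074,0.063,1,
-0,0,-0.117,0.256,-0.051,0.063,1,
-0,0,-0.117,0.259,-0.027,0.063,1,
-0,0,-0.117,0.261,-0.003,0.063,1,
-0,0,-0.117,0.26,0.02,0.063,1,
-0,0,-0.117,0.257,0.044,0.064,1,
-0,0,-0.117,0.252,0.068,0.063,1,
-0,0,-0.117,0.245,0.091,0.064,1,
-0,0,-0.117,0.235,0.113,0.063,1,
-0,0,-0.117,0.224,0.133,0.064,1,
-0,0,-0.117,0.211,0.154,0.063,1,
-0,0,-0.116,0.195,0.172,0.064,1,
-- turn max 0.116 shift 0.2677778930382417
```

Emit:
move_arm(motion=[0,0,-0.117,0.25,-0.074,0.063,1,0,0,-0.117,0.256,-0.051,0.063,1,0,0,-0.117,0.259,-0.027,0.063,1,0,0,-0.117,0.261,-0.003,0.063,1,0,0,-0.117,0.26,0.02,0.063,1,0,0,-0.117,0.257,0.044,0.064,1,0,0,-0.117,0.252,0.068,0.063,1,0,0,-0.117,0.245,0.091,0.064,1,0,0,-0.117,0.235,0.113,0.063,1,0,0,-0.117,0.224,0.133,0.064,1,0,0,-0.117,0.211,0.154,0.063,1,0,0,-0.116,0.195,0.172,0.064,1])

```text
time: 1.1
tool_pos: [0.4706, -0.2844, 0.1286]
ee_rot: [-3.141, -0.0, 1.554]
wrist_force: [0.8, -0.3, 0.0]
width: 0.0944
finger_force: 0.0
```

Emit:
move_arm(motion=[0,0,0,0,0,0,1,0,0,0,0,0,0,1,0,0,0,0,0,0,1])

```text
time: 1.35
tool_pos: [0.4695, -0.2859, 0.1293]
ee_rot: [-3.141, 0.0, 1.549]
wrist_force: [0.6, -0.5, -1.1]
width: 0.094
finger_force: 0.0
```

Emit:
move_arm(motion=[0,0,0,0,0,0.22,1,0,0,0,0,0,0.22,1,0,0,0,0,0,0.22,1,0,0,0,0,0,0.22,1,0,0,0,0,0,0.17,1,0,0,0,0,0,0.08,1,0,0,0,0,0,0,1,0,0,0,0,0,0,0,0,0,0,0,0,0,0,0,0,0,0,0,0,0,0,0,0,0,0,0,0,0,0,0,0,0,0,0])

```text
time: 2.35
tool_pos: [0.4706, -0.2861, 0.0176]
ee_rot: [3.14, 0.001, 1.55]
wrist_force: [0.1, -0.2, -0.5]
width: 0.0639
finger_force: 0.0
```

Emit:
move_arm(motion=[0,0,0,0,0,0,0,0,0,0,0,0,0,0,0,0,0,0,0,0,0,0,0,0,0,0,0,0])

```text
time: 2.68
tool_pos: [0.47, -0.2856, 0.0165]
ee_rot: [3.142, 0.0, 1.55]
wrist_force: [0.6, -0.7, -0.1]
width: 0.0375
finger_force: 0.0
```

Emit:
move_arm(motion=[0,0,0,0,0,0,0,0,0,0,0,0,0,0,0,0,0,0,0,0,0,0,0,0,0,0,0,0,0,0,0,0,0,0,0,0,0,0,0,0,0,0])

```text
time: 3.18
tool_pos: [0.4702, -0.2856, 0.0165]
ee_rot: [3.141, 0.0, 1.55]
wrist_force: [0.7, -0.1, -0.6]
width: 0.0158
finger_force: 30.0
```

Emit:
move_arm(motion=[0,0,0,0,0,-0.05,0,0,0,0,0,0,-0.15,0,0,0,0,0,0,-0.2,0,0,0,0,0,0,-0.2,0,0,0,0,0,0,-0.2,0,0,0,0,0,0,-0.2,0,0,0,0,0,0,-0.2,0,0,0,0,0,0,-0.1,0,0,0,0,0,0,-0.1,0,0,0,0,0,0,0,0])

```text
time: 4.02
tool_pos: [0.4706, -0.2862, 0.1584]
ee_rot: [3.139, 0.002, 1.55]
wrist_force: [0.1, 0.2, -1.8]
width: 0.0158
finger_force: 30.0
```

```bash
cat >> h.py <<'E'
S=np.array([568.4,16.1]);H=-9.6
def nose(a,zn,th,S=S,H=H,lat=0,dz=16.5):
    t=np.radians(th);u=a-120*np.cos(t)+dz*np.sin(t);z=zn+120*np.sin(t)+dz*np.cos(t)
    h=np.array([np.cos(np.radians(H)),np.sin(np.radians(H))])
    return pose([*(S+u*h+lat*np.array([-h[1],h[0]])),z],H,th)
E
python3 - <<'E'
from h import *
start=pose([469.9,-285.8,157+0.5],-1.2)
rows(start,[(nose(62,100,30),12)],0)
g=nose(62,100,30);print(g[1],g[0].as_euler("xyz"))
E
```

```text
0.055,0.004,0.015,0.257,0.049,-0.014,0,
0.055,0.004,0.015,0.258,0.045,-0.015,0,
0.056,0.004,0.015,0.259,0.042,-0.016,0,
0.055,0.004,0.015,0.259,0.038,-0.017,0,
0.056,0.004,0.015,0.259,0.034,-0.018,0,
0.055,0.004,0.015,0.26,0.03,-0.019,0,
0.056,0.004,0.015,0.26,0.026,-0.019,0,
0.055,0.004,0.015,0.261,0.022,-0.019,0,
0.056,0.004,0.016,0.261,0.019,-0.019,0,
0.055,0.004,0.015,0.261,0.014,-0.019,0,
0.056,0.005,0.016,0.262,0.011,-0.019,0,
0.055,0.004,0.015,0.262,0.006,-0.019,0,
-- turn max 0.055 shift 0.26275654130772846
[535.19850767  21.71561209 174.28941916] [-2.61799388  0.          1.40324472]
```

Emit:
move_arm(motion=[0.055,0.004,0.015,0.257,0.049,-0.014,0,0.055,0.004,0.015,0.258,0.045,-0.015,0,0.056,0.004,0.015,0.259,0.042,-0.016,0,0.055,0.004,0.015,0.259,0.038,-0.017,0,0.056,0.004,0.015,0.259,0.034,-0.018,0,0.055,0.004,0.015,0.26,0.03,-0.019,0,0.056,0.004,0.015,0.26,0.026,-0.019,0,0.055,0.004,0.015,0.261,0.022,-0.019,0,0.056,0.004,0.016,0.261,0.019,-0.019,0,0.055,0.004,0.015,0.261,0.014,-0.019,0,0.056,0.005,0.016,0.262,0.011,-0.019,0,0.055,0.004,0.015,0.262,0.006,-0.019,0])

```text
time: 5.02
tool_pos: [0.5353, 0.0232, 0.1716]
ee_rot: [-2.615, 0.001, 1.403]
wrist_force: [0.4, -0.1, -2.0]
width: 0.0157
finger_force: 30.0
```

Emit:
move_arm(motion=[0,0,0,0,0,0,0,0,0,0,0,0,0,0,0,0,0,0,0,0,0,0,0,0,0,0,0,0])

```text
time: 5.35
tool_pos: [0.5351, 0.021, 0.173]
ee_rot: [-2.618, 0.001, 1.402]
wrist_force: [-0.3, 0.4, -3.4]
width: 0.016
finger_force: 30.0
```

```bash
python3 - <<'E'
from h import *
a=robot.snapshot("scene")[:,:,::-1];b=robot.snapshot("top")[:,:,::-1]
w=np.hstack([cv2.resize(a[150:350,180:420],(400,333)),cv2.resize(b[100:300,220:460],(400,333))])
cv2.imwrite("pics/p1.png",w)
E
```

```text
(no output)
```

View pics/p1.png

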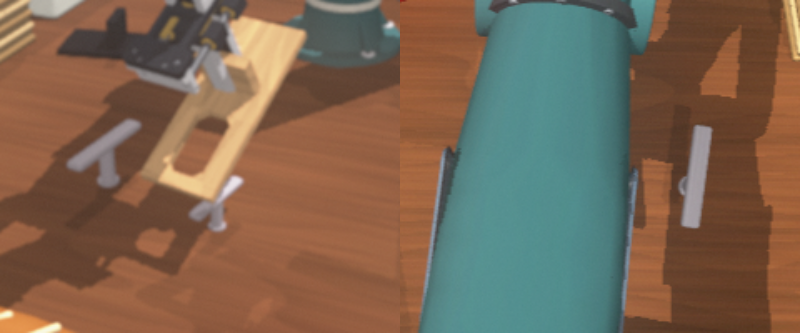

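The left half (scene camera) shows the board held tilted, nose down, just above the small stud; the nose corners are at about scene pixels (267,257) and (307,270). The arm hides it in the top view. I'll compare these with the predicted positions and work out the descent.

```bash
python3 - <<'E'
from h import *
R,p=current()
def bp(x,y,z): return (p+R.apply(np.array([-y,80-x,16.5-z])))/1000   # board y: x=-ty, z=-tz => y = z×x = -tx?
for q in[(-56,45,10),(-56,-45,10),(170,45,10),(170,-45,10)]: print(q,proj("scene",bp(*q)).round(1))
st=nose(62,100,30)
rows(st,[(nose(62,16,30),8)],0)
print("slide");rows(nose(62,16,30),[(nose(13,16,30),10)],0)
E
```

```text
(-56, 45, 10) [[262.9 254.4]]
(-56, -45, 10) [[305.5 269.6]]
(170, 45, 10) [[321.1 158.8]]
(170, -45, 10) [[362.4 168.7]]
0,0,0,0,0.052,0.091,0,
0,0,0,0,0.053,0.091,0,
0,0,0,0,0.053,0.091,0,
0,0,0,0,0.052,0.091,0,
0,0,0,0,0.053,0.091,0,
0,0,0,0,0.052,0.091,0,
0,0,0,0,0.053,0.091,0,
0,0,0,0,0.052,0.09,0,
-- turn max 0.0 shift 0.10394229168149026
slide
0,0,0,-0,-0.042,0.025,0,
0,0,0,-0,-0.042,0.024,0,
0,0,0,-0,-0.043,0.025,0,
0,0,0,-0,-0.042,0.024,0,
0,0,0,-0,-0.043,0.025,0,
0,0,0,-0,-0.042,0.024,0,
0,0,0,-0,-0.043,0.025,0,
0,0,0,-0,-0.042,0.024,0,
0,0,0,-0,-0.043,0.025,0,
0,0,0,-0,-0.042,0.024,0,
-- turn max 0.0 shift 0.0483735464897913
```

Emit:
move_arm(motion=[0,0,0,0,0.052,0.091,0,0,0,0,0,0.053,0.091,0,0,0,0,0,0.053,0.091,0,0,0,0,0,0.052,0.091,0,0,0,0,0,0.053,0.091,0,0,0,0,0,0.052,0.091,0,0,0,0,0,0.053,0.091,0,0,0,0,0,0.052,0.09,0,0,0,0,0,0,0,0,0,0,0,0,0,0,0])

```text
time: 6.28
tool_pos: [0.5349, 0.022, 0.0884]
ee_rot: [-2.616, 0.0, 1.403]
wrist_force: [-0.3, -0.5, -2.6]
width: 0.0154
finger_force: 30.0
```

```bash
python3 - <<'E'
from h import *
a=robot.snapshot("scene")[:,:,::-1]
cv2.imwrite("pics/p2.png",cv2.resize(a[180:310,230:390],(640,520),interpolation=cv2.INTER_CUBIC))
E
```

```text
(no output)
```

View pics/p2.png

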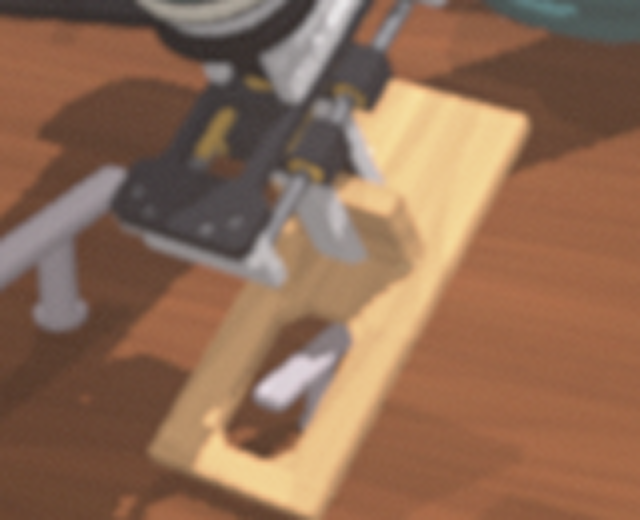

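The head's near end, at about (285,385) in the crop, pokes up through the eye. It's clear of both sides and the nose rim is below it. Next is the slide towards the neck.

Emit:
move_arm(motion=[0,0,0,0,-0.042,0.025,0,0,0,0,0,-0.042,0.024,0,0,0,0,0,-0.043,0.025,0,0,0,0,0,-0.042,0.024,0,0,0,0,0,-0.043,0.025,0,0,0,0,0,-0.042,0.024,0,0,0,0,0,-0.043,0.025,0,0,0,0,0,-0.042,0.024,0,0,0,0,0,-0.043,0.025,0,0,0,0,0,-0.021,0.012,0,0,0,0,0,0,0,0,0,0,0,0,0,0,0])

```text
time: 7.33
tool_pos: [0.4895, 0.0296, 0.0893]
ee_rot: [-2.619, 0.0, 1.403]
wrist_force: [0.3, -0.4, -2.0]
width: 0.0156
finger_force: 30.0
```

```bash
python3 - <<'E'
from h import *
a=robot.snapshot("scene")[:,:,::-1]
cv2.imwrite("pics/p3.png",cv2.resize(a[180:310,230:390],(640,520),interpolation=cv2.INTER_CUBIC))
R,p=current();g=nose(15.5,16,30);print(p,g[1])
# level about nose edge: slight drift of a, zn
st=g
rows(st,[(nose(15.5,13,22),4),(nose(15.5,8,14),4),(nose(16,3,6),4)],0)
print("final");rows(nose(16,3,6),[(nose(17,1.5,0),4),(nose(40,1.5,0),5),(nose(40,0.5,0),1)],0)
E
```

```text
[489.65448598  29.62997464  89.27146137] [489.34969194  29.47035881  90.28941916]
-0.044,0,0,0,0.001,0.049,0,
-0.045,0,0,0,-0.001,0.049,0,
-0.044,0,0,0,-0.002,0.048,0,
-0.045,0,0,0,-0.004,0.048,0,
-- turn max 0.045 shift 0.048166378315169185
-0.044,-0,0,0,0.002,0.054,0,
-0.045,-0,0,-0,-0,0.054,0,
-0.044,0,0,0,-0.002,0.054,0,
-0.045,0,0,-0,-0.004,0.053,0,
-- turn max 0.045 shift 0.05315072906367325
-0.044,0,0,0,0.001,0.054,0,
-0.044,-0,0,-0,-0,0.054,0,
-0.045,0,0,-0,-0.002,0.054,0,
-0.044,0,0,-0,-0.005,0.054,0,
-- turn max 0.044 shift 0.05423098745182499
final
-0.033,0,-0,-0,0,0.035,0,
-0.033,0,0,-0,-0.001,0.035,0,
-0.034,0,0,-0,-0.001,0.035,0,
-0.033,0,0,-0,-0.003,0.035,0,
-- turn max 0.033 shift 0.03512833614050059
-0,0,0,-0,0.046,0,0,
-0,0,0,-0,0.046,0,0,
-0,0,0,-0,0.046,0,0,
-0,0,0,-0,0.046,0,0,
-0,0,0,-0,0.046,0,0,
-- turn max 0.0 shift 0.046
-0,0,0,-0,0,0.01,0,
-- turn max 0.0 shift 0.01
```

View pics/p3.png

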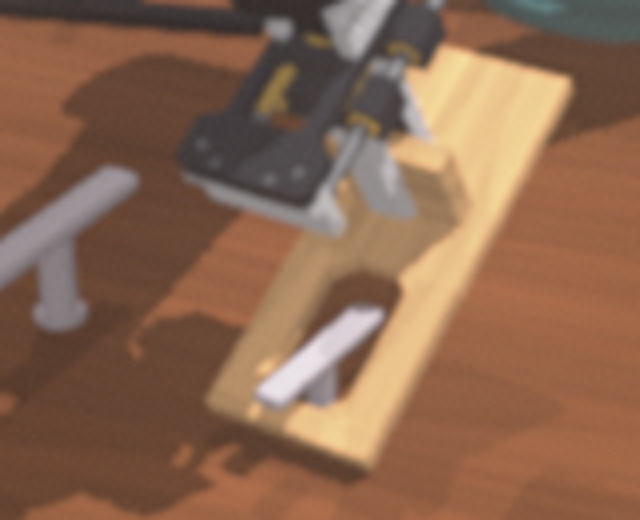

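The whole crossbar is now visible inside the eye, running from (265,390) to (380,312), and the nose rim is under its near end. Now I level the board.

Emit:
move_arm(motion=[-0.044,0,0,0,0.001,0.049,0,-0.045,0,0,0,-0.001,0.049,0,-0.044,0,0,0,-0.002,0.048,0,-0.045,0,0,0,-0.004,0.048,0,-0.044,0,0,0,0.002,0.054,0,-0.045,0,0,0,0,0.054,0,-0.044,0,0,0,-0.002,0.054,0,-0.045,0,0,0,-0.004,0.053,0,0,0,0,0,0,0,0])

```text
time: 8.13
tool_pos: [0.4712, 0.0327, 0.0516]
ee_rot: [-2.896, 0.0, 1.404]
wrist_force: [-0.2, -0.1, -2.6]
width: 0.016
finger_force: 30.0
```

Emit:
move_arm(motion=[-0.044,0,0,0,0.001,0.054,0,-0.044,0,0,0,0,0.054,0,-0.045,0,0,0,-0.002,0.054,0,-0.044,0,0,0,-0.005,0.054,0,-0.033,0,0,0,0,0.035,0,-0.033,0,0,0,-0.001,0.035,0,-0.034,0,0,0,-0.001,0.035,0,-0.033,0,0,0,-0.003,0.035,0,0,0,0,0,0,0,0,0,0,0,0,0,0,0])

```text
time: 8.97
tool_pos: [0.4669, 0.0335, 0.0172]
ee_rot: [-3.14, 0.0, 1.403]
wrist_force: [0.3, 0.1, -2.7]
width: 0.0161
finger_force: 30.0
```

Emit:
move_arm(motion=[0,0,0,0,0.046,0,0,0,0,0,0,0.046,0,0,0,0,0,0,0.046,0,0,0,0,0,0,0.046,0,0,0,0,0,0,0.046,0,0,0,0,0,0,0,0.008,0,0,0,0,0,0,0,0,0,0,0,0,0,0,0])

```text
time: 9.63
tool_pos: [0.4901, 0.0295, 0.0164]
ee_rot: [3.141, 0.0, 1.403]
wrist_force: [0.9, -0.1, -0.9]
width: 0.0155
finger_force: 30.0
```

```bash
python3 - <<'E'
from h import *
a=robot.snapshot("scene")[:,:,::-1]
cv2.imwrite("pics/p4.png",cv2.resize(a[180:310,230:390],(640,520),interpolation=cv2.INTER_CUBIC))
E
```

```text
(no output)
```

View pics/p4.png

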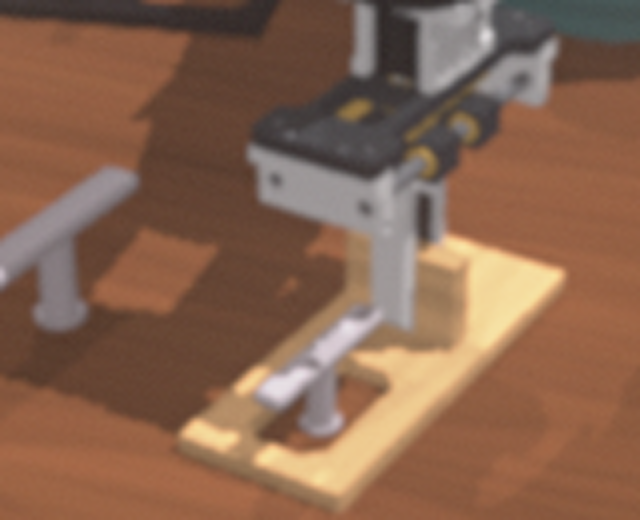

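The board is flat, with the neck at (320,400) in the middle of the eye. The head's rear end is close to the nose-side finger, so I'll open only partly, to about 26 mm, and then lift straight up.

Emit:
move_arm(motion=[0,0,0,0,0,0,0.27,0,0,0,0,0,0,0.27,0,0,0,0,0,0,0.27,0,0,0,0,0,0,0.27,0,0,0,0,0,0,0.27])

```text
time: 10.1
tool_pos: [0.4896, 0.0296, 0.0163]
ee_rot: [3.142, 0.0, 1.403]
wrist_force: [0.4, -0.4, -0.1]
width: 0.0254
finger_force: 0.0
```

Emit:
move_arm(motion=[0,0,0,0,0,-0.04,0.27,0,0,0,0,0,-0.08,0.27,0,0,0,0,0,-0.12,0.27,0,0,0,0,0,-0.2,0.27,0,0,0,0,0,-0.3,0.27,0,0,0,0,0,-0.3,0.27,0,0,0,0,0,-0.3,0.27,0,0,0,0,0,-0.2,0.27,0,0,0,0,0,0,0.27])

```text
time: 10.85
tool_pos: [0.4928, 0.0295, 0.177]
ee_rot: [3.13, -0.001, 1.403]
wrist_force: [0.2, 0.3, 0.7]
width: 0.0253
finger_force: 0.0
```

```bash
python3 - <<'E'
from h import *
a=robot.snapshot("scene")[:,:,::-1]
cv2.imwrite("pics/p5.png",cv2.resize(a[130:360,180:500],(640,460),interpolation=cv2.INTER_CUBIC))
E
```

```text
(no output)
```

View pics/p5.png

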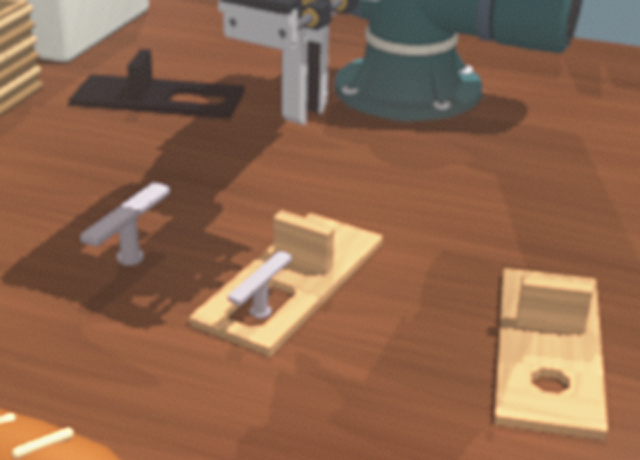

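The board lies flat with the stud's neck in its eye at (260,300) and the head across the top. The spare at (550,350) hasn't moved, and the gripper is clear of everything.

```bash
python3 -c "
from bench import robot
print(robot.close_job())"
```

```text
the job is handed in; nothing more can be done
None
```

The oblong-eye board lies flat on the counter with the 92 mm T-headed stud standing in its eye, so it can't be lifted straight off; the other board was left where it lay, and I handed the job in at about 11 s of the 48 s allowed.

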